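One turn of the hand mill

ROBOT

A 6-joint arm with a two-finger parallel gripper is mounted at the origin on a cart in front of the work surface, level with it; the furniture and walls round the work are solid. World frame = base frame: x ahead of the robot, y to its left, z up, the work surface at z = 0. Lengths are in m, angles in rad, forces in N, time in s.
With the tool pointing down it reaches from about 0.275 to 0.85 m from the base axis. Payload 5.2 kg.
Tool frame: the origin (TCP) lies midway between the tips of the shut fingers; the grasp point (between the pads) lies 19 mm behind it; z points along the fingers, y is the line along which they close (so a half turn about z gives the same grasp; the last joint's range is limited). The gripper opens to 85 mm and grips with 20 to 120 N. Pads are 22 mm wide; open, the fingers measure 114 mm over their backs; the gripper's body (76 mm by 85 mm) begins 54 mm behind the grasp point. The pads swing forward as they close: fully open they stand 13 mm farther back than shut.
Start: joints at [1.125, 0.259, 1.535, -0, 1.348, -0.203], TCP at [0.132, 0.534, 0.231] pointing down, gripper open.
Joint ranges: [-3.14, 3.14], [-0.91, 2.08], [0.19, 2.58], [-1.22, 4.36], [0.22, 2.71], [-3.12, 3.12]. Speed limits (rad/s): [2.57, 2.57, 3.14, 3.14, 3.14, 3.14].

INTERFACE

Orientations are given as [roll, pitch, yaw] about the fixed x, y, z axes, in that order (R = Rz(yaw) Ry(pitch) Rx(roll)).
In Python, from plant import bot gives the robot as it stands.
- The arm moves only by the tool send_rows, never from a script. Its argument "moves" is text: rows parted by semicolons, each of 7 numbers parted by spaces: the shift along the world's x, y, z in mm, then the turn, a rotation vector about the world's x, y, z in rad, then the closure, from 0 (fully open) to 1 (shut). A call has 1 to 8 rows; each row is the pose to reach, as a shift and turn from the pose commanded when the call began; what a row does not reach only later rows make up. A row lasts 1/8 s, in which the tool goes at most 62.5 mm and 10.7 degrees, less where a joint would pass 70% of its speed; a pose out of reach is approached as far as the arm can. A call with a gripper value outside its range is refused whole. The fingers move at their own pace and stop on an object; "squeeze" is the grip in N (left out, the last holds). Time passes only in rows, so rows that repeat a pose let the fingers close. It gives the time, the measured TCP pose, the force, the opening and the grip force at its end, in the units of the state.
- bot.get_obs(): the state, without advancing time (a new reading comes with each control period).
- bot.grab_frame(name): name is "side" or "top" or "wrist"; returns a dict with "pixels" (400x640x3 uint8, red, green, blue), "range_z" (400x640 float32, m along the optical axis (not along the pixel's ray), 0 where there is no reading), "fx", "fy", "cx", "cy" (pixels), "distortion" ([k1, k2, p1, p2, k3] as OpenCV has them; the pictures are not rectified), "cam_to_world" (4x4, takes a point from camera to world coordinates). Camera axes: x right, y up, looking along -z (the intrinsics and any distortion apply to the point x, -y, -z); pixel columns grow to the right and rows downward; lengths in m; the calibration is good to about 2 mm. A picture is of the moment at which its call begins.
- bot.job_done(): hands the job in; it is judged then, once.
Trained networks look in a picture, given as the dict that the camera call returned (one of the last four; its "shot" number tells which), for a name from the list of things; names that differ only in an ending like _2 or _b are one class to them, and where a whole thing is asked for, a point or a joint stands for the part that bears it (a point fixed in the world has none). Each returns a list of dicts, best first, with "score" (0 to 1); they miss things now and then, are a little off and sometimes report something else, mostly with a low value. They report only what shows in the picture. A call takes as long as a camera call.
- bot.search_frame(query, picture): "at" ([x, y, z] in m, in world coordinates, good to about 4 mm: the middle of the surface that is visible of it).
- bot.silhouettes(query, picture): "pixels" (400x640 bool, what is visible of it).
- bot.tip_of(query, picture): "at" ([x, y, z] in m, in world coordinates, good to about 4 mm: a listed point, or the origin of a listed thing).
The state is a dict: "time_s": time; "q": joint angles; "dq": joint speeds; "joint_torque": joint torques, N m; "ee_pos": TCP position; "orientation": TCP orientation; "ft_force": force on the tool from outside, world axes, zero at the start; "torque": the same for the moment, N m; "grip_width": finger opening in m; "gripper_force": force on a finger pad.
Only numpy, scipy, OpenCV 4.12 (cv2) and the standard library are available. Lean on these libraries where they do the work, as an engineer would, in place of code of your own. Each camera call takes 0.05 s, during which the arm holds its last target. There are 200 camera calls.

TASK

Work the hand mill once: with the fingertips, push its hand wheel round by the upright handle, clockwise as seen from above, through exactly one full turn, so that the handle stops over the pointer mark where it started, neither short of it nor past it. Only push the handle, do not grip it; leave the mug under the spout and the other things on the worktop where they are, and finish with the hand clear.

Things in the scene. Friction and masses are not known exactly. Their poses are not given: they have to be found in the camera images.
- wheel (a joint): Turning angle of the mill's hand wheel, rad, about the upright axis through hub_top. 0 at the start, with the handle over the pointer mark; grows clockwise as seen from above; 6.283 is one full turn. There is no stop or catch at the mark: the wheel also goes on past it, and some way backwards. It turns stiffly (about 2.2 N at the handle) and stays where it is left.
- hub_top (a point): Point on the wheel's upright axis, on the nut at its centre, 168 mm above the worktop; fixed, does not turn. The wheel is a dark steel ring of 121 mm outer diameter, 11 mm thick, with three spokes, lying flat on top of the mill; the ring's top is 158 mm above the worktop, the nut is the highest part beside the handle.
- handle: The wheel's only handle: an upright dark wooden block, 26 x 26 mm, edges rounded, fixed on the ring 55 mm from the wheel's axis; wood from 161 to 205 mm above the worktop, steel foot below, steel cap to 208 mm. Two flat faces look along its travel. Origin on its own axis, 152 mm above the worktop; x points to the wheel's axis; y is its direction of clockwise travel; z up.
- handle_top (a point): Centre of the top of the handle's steel cap, 208 mm above the worktop; moves with the handle.
- handle_rear: The trailing half of the wooden handle (26 mm radially, 13 mm thick): the half to push on when turning clockwise. Same origin and axes as the handle.
- handle_front: The leading half of the wooden handle (26 mm radially, 13 mm thick). Same origin and axes as the handle. Pressing this half and the trailing half at the same time counts as gripping.
- mark_tip (a point): Outer end of the pointer mark: a flat aluminium tongue 16 mm wide with a black line, fixed to the mill under the wheel and pointing straight out from the wheel's axis. This point is 94 mm from the axis, 137 mm above the worktop. The mark may point in any direction; the handle starts right over it.
- mill: The hand mill, bolted to the worktop: grey round foot of 128 mm diameter, slim column, 130 mm high, carrying the collar and the wheel. Origin at the centre of its underside, below the wheel's axis. A spout at up to 129 mm height reaches out along its +y axis to 125 mm from the axis, below the wheel.
- mug: Off-white speckled mug, 83 mm wide (120 mm with its handle), 96 mm high, loose, standing under the spout. Origin at the centre of its underside. Leave it.
- jar: Glass jar with black lid, 70 mm wide, 101 mm high, loose, standing close to the mill. Origin at the centre of its underside. Leave it.
- fork: Steel fork, 201 mm long, lying near the front edge of the worktop. Leave it.
- canister: Green canister with a wooden lid, 102 mm square, 150 mm high, on the left. Leave it.
- tea_tin: Green box-shaped tin, 68 x 107 mm, 96 mm high, on the left. Leave it.
- egg_timer: Orange and white egg timer, 58 mm wide, 57 mm high, on the left. Leave it.
- tin: Food tin, 76 mm wide, 110 mm high, at the back on the left. Leave it.
- spice_a: Small spice jar with a red cap, 45 mm wide, 106 mm high, at the back near the bread bin. Leave it.
- lemon: Lemon, 77 mm long, on the left near the front. Leave it.

How it is judged:
On the way, in this order (a step that is already met when the one before it is completed fails the run):
1. the handle is pushed through the first third of the turn (value of joint wheel between 0.3 and 2 rad and contact force between handle and the fingers above 0.2 N), for 0.05 s.
2. the handle is pushed through the middle of the turn (value of joint wheel between 2.2 and 4 rad and contact force between handle and the fingers above 0.2 N), for 0.05 s.
3. the handle is pushed through the last third of the turn (value of joint wheel between 4.2 and 6 rad and contact force between handle and the fingers above 0.2 N), for 0.05 s.
At the end, for the whole second after the job is handed in: The wheel has gone one full turn clockwise, within 0.2 rad (11 mm at the handle), and is at rest with the handle over the mark; mug and jar within 20 mm of where they stood, the other bystanders within 30 mm (value of joint wheel between 6.0832 and 6.4832 rad and velocity of joint wheel between -0.05 and 0.05 rad/s and distance of each of mug, jar from where it was at the start of the episode below 0.02 m and distance of each of fork, canister, tea_tin, egg_timer, tin, spice_a, lemon from where it was at the start of the episode below 0.03 m); the robot touches nothing.
It fails at once if the wheel is turned past the mark by more than 0.25 rad (value of joint wheel above 6.5332 rad).
It fails at once if the wheel is turned backwards from the start by more than 0.25 rad (value of joint wheel below -0.25 rad).
It fails at once if the handle is gripped: its leading and trailing halves are pressed by the fingers at the same time, each with more than 2.5 N (contact force between each of handle_rear, handle_front and the fingers above 2.5 N).
It fails at once if a bystander is shoved, lifted or carried off (mug and jar 20 mm, others 30 mm) (distance of any of mug, jar from where it was at the start of the episode above 0.02 m or distance of any of fork, canister, tea_tin, egg_timer, tin, spice_a, lemon from where it was at the start of the episode above 0.03 m).
It also fails if it takes over 64 s, if anything falls off the work surface, if the arm or the gripper's body presses on something with over 40 N, if the wrist force passes 120 N, or if a joint passes its speed limit or range.

## Working session

There is one attempt and no reset: what is moved stays moved. The work goes in short steps, Python scripts to look and compute and a tool call to move; the robot and the scene stay as the last step left them, time stands still between calls to the robot, and variables do not carry over. Pictures are saved under pics/ and viewed, at most 10 in all, crops included, and the job is handed in when it is done.

Besides the shell and the picture viewer there is one more tool, called after "Emit:" as name(argument=value, ...) on one line, values as JSON. send_rows: Moves the arm, as the interface text tells. Its arguments: {"type":"object","properties":{"moves":{"type":"string"},"squeeze":{"type":"number"}},"required":["moves"]}

```bash
mkdir -p pics; cat > h.py <<'E'
from plant import bot
import cv2, numpy as np
def save(p,n): cv2.imwrite('pics/'+n, p['pixels'][:,:,::-1])
E
python3 - <<'E'
from h import *
np.set_printoptions(precision=4,suppress=True)
for c in ("top","side"):
    p=bot.grab_frame(c); save(p,c+'1.png')
    for q in ("hub_top","handle_top","mark_tip","mill","mug","jar","handle"):
        r=bot.tip_of(q,p); print(c,q,[(np.array(x['at']).round(4),round(x['score'],2)) for x in r[:2]])
o=bot.get_obs(); print(o)
E
```

```text
top hub_top [(array([ 0.4378, -0.3043,  0.1658]), 0.75), (array([ 0.4388, -0.2988,  0.0004]), 0.75)]
top handle_top []
top mark_tip [(array([ 0.4217, -0.2122,  0.1366]), 0.8)]
top mill [(array([ 0.4389, -0.3005, -0.0002]), 0.95)]
top mug [(array([ 0.462 , -0.1798,  0.0002]), 0.62), (array([ 0.3797,  0.3077, -0.0052]), 0.44)]
top jar [(array([ 0.5684, -0.3133,  0.0018]), 0.61), (array([0.3641, 0.0768, 0.0014]), 0.38)]
top handle [(array([ 0.4289, -0.2492,  0.1544]), 0.52), (array([ 0.4413, -0.3066,  0.172 ]), 0.49)]
side hub_top [(array([ 0.4392, -0.3001,  0.1697]), 0.56)]
side handle_top [(array([ 0.4219, -0.2475,  0.2051]), 0.74), (array([ 0.6652, -0.0215, -0.0016]), 0.47)]
side mark_tip [(array([ 0.416 , -0.2079,  0.1374]), 0.85), (array([ 0.4672,  0.1356, -0.0003]), 0.56)]
side mill [(array([ 0.4405, -0.2986,  0.0037]), 0.68)]
side mug [(array([ 0.4667, -0.1877, -0.0021]), 0.96)]
side jar [(array([ 0.5661, -0.3142, -0.0025]), 0.63)]
side handle [(array([ 0.4289, -0.252 ,  0.1511]), 0.69)]
{'time_s': 0.8, 'q': array([ 1.1252,  0.2586,  1.535 ,  0.    ,  1.348 , -0.2028]), 'dq': array([ 0.0005,  0.    ,  0.0002, -0.0013, -0.0002, -0.0014]), 'joint_torque': array([  0.0004, -44.5869, -29.0878,  -0.0006,   0.0007,  -0.    ]), 'ee_pos': array([0.1322, 0.5339, 0.2313]), 'orientation': array([ 3.1416, -0.    ,  2.8988]), 'ft_force': array([ 0.6486, -0.7288,  0.2395]), 'torque': array([-0.    ,  0.0024, -0.0094]), 'gripper_force': 0.0, 'grip_width': 0.08511074896496056}
```

View pics/top1.png

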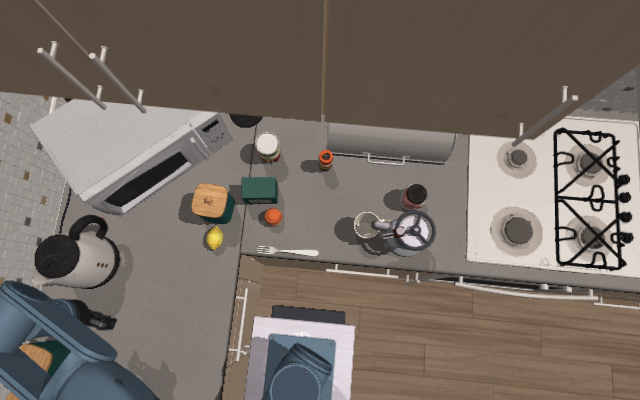

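View pics/side1.png

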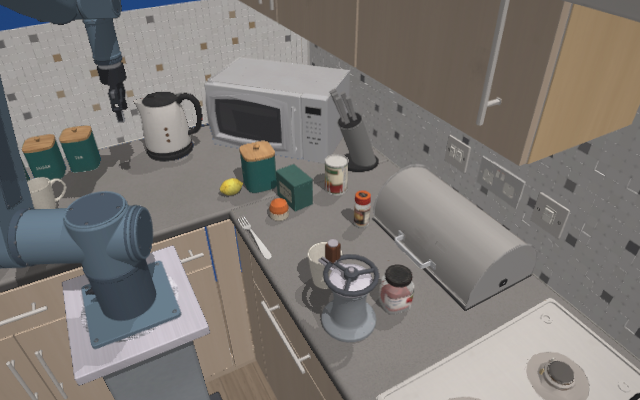

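The views show the mill at top (412,232) with the handle on the mug side (390,228), and in the side view the handle is at (333,250). First I'll check the cabinet clearance, then travel.

```bash
python3 - <<'E'
from h import *
p=bot.grab_frame("top")
K=np.array([[p['fx'],0,p['cx']],[0,p['fy'],p['cy']],[0,0,1]])
v,u=np.mgrid[0:400,0:640]; n=cv2.undistortPoints(np.stack([u,v],-1).reshape(-1,1,2).astype(float),K,np.array(p['distortion']))[:,0]
d=p['range_z'].ravel(); P=np.c_[n[:,0]*d,-n[:,1]*d,-d,np.ones(len(d))]@p['cam_to_world'].T
P=P[d>0]
for z0,z1 in((.15,.25),(.25,.4),(.4,.6),(.6,.9),(.9,3)):
    m=(P[:,2]>z0)&(P[:,2]<z1)&(P[:,1]<.15)&(P[:,1]>-.6)&(P[:,0]>.25); Q=P[m]
    print(z0,m.sum(), Q[:,:3].min(0).round(3) if m.any() else '')
E
```

```text
0.15 696 [ 0.382 -0.359  0.15 ]
0.25 0 
0.4 6570 [ 0.582 -0.495  0.473]
0.6 35288 [ 0.533 -0.529  0.6  ]
0.9 6875 [ 0.62  -0.438  0.9  ]
```

Emit:
send_rows(moves="20 -35 40 0 0 0 1; 50 -80 70 0 0 0 1; 82 -128 80 0 0 0.05 1; 114 -176 80 0 0 0.1 1; 146 -224 80 0 0 0.15 1; 178 -272 80 0 0 0.2 1; 200 -320 80 0 0 0.25 1; 215 -370 80 0 0 0.3 1", squeeze=20)

```text
time_s: 1.85
ee_pos: [0.3479, 0.1622, 0.3115]
orientation: [3.142, 0.001, -3.083]
ft_force: [1.2, -0.7, 0.1]
grip_width: 0.0
gripper_force: 0.0
```

Emit:
send_rows(moves="5 -60 10 0 0 0.03 1; 10 -120 20 0 0 0.06 1; 13 -180 30 0 0 0.09 1; 16 -240 40 0 0 0.12 1; 20 -300 50 0 0 0.14 1; 25 -350 50 0 0 0.14 1; 30 -400 50 0 0 0.14 1; 30 -400 50 0 0 0.14 1")

```text
time_s: 2.85
ee_pos: [0.377, -0.2392, 0.3605]
orientation: [3.141, -0.001, -2.949]
ft_force: [-0.4, 0.2, -0.5]
grip_width: 0.001
gripper_force: 0.0
```

```bash
python3 - <<'E'
from h import *
o=bot.get_obs(); print(o['ee_pos'],o['q'],o['orientation'])
for c in ("wrist","side"):
    p=bot.grab_frame(c); save(p,c+'2.png')
    for q in ("hub_top","handle_top","mark_tip","mill","handle"):
        r=bot.tip_of(q,p); print(c,q,[(np.array(x['at']).round(4),round(x['score'],2)) for x in r[:2]])
E
```

```text
[ 0.3769976  -0.23917262  0.36049167] [-8.15618692e-01  8.99222274e-03  1.51775465e+00 -6.28806883e-04
  1.61594323e+00 -2.57932457e+00] [ 3.14099906e+00 -1.11653678e-03 -2.94871081e+00]
wrist hub_top [(array([ 0.4435, -0.3025,  0.1683]), 0.62)]
wrist handle_top [(array([ 0.4311, -0.248 ,  0.2105]), 0.72)]
wrist mark_tip [(array([ 0.4192, -0.2113,  0.1384]), 0.86)]
wrist mill [(array([ 4.413e-01, -3.047e-01, -3.000e-04]), 0.96), (array([ 0.4198, -0.2104,  0.1407]), 0.52)]
wrist handle [(array([ 0.427 , -0.2465,  0.1496]), 0.82)]
side hub_top [(array([ 0.3628,  0.0749, -0.0005]), 0.2)]
side handle_top [(array([ 0.4268, -0.2495,  0.2075]), 0.78), (array([ 0.4655, -0.1873, -0.0018]), 0.48)]
side mark_tip [(array([ 0.4177, -0.2085,  0.1323]), 0.95)]
side mill [(array([ 0.4449, -0.2975,  0.0021]), 0.63)]
side handle [(array([ 0.4288, -0.2483,  0.1508]), 0.79)]
```

View pics/wrist2.png

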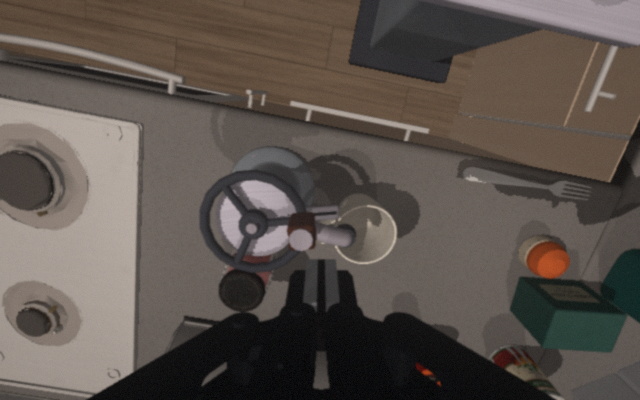

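The wrist view shows the handle at (301,232), mug at (366,232), hub nut at (254,228), and shut fingers at (322,285). The region behind the handle (up in the picture) is free. I'll descend there.

Emit:
send_rows(moves="16 -18 -50 0 0 0.045 1; 16 -18 -100 0 0 0.045 1; 16 -18 -140 0 0 0.045 1; 16 -18 -170 0 0 0.045 1; 16 -18 -184 0 0 0.045 1; 16 -18 -184 0 0 0.045 1")

```text
time_s: 4.2
ee_pos: [0.3931, -0.2539, 0.177]
orientation: [3.14, -0.001, -2.899]
ft_force: [0.2, -0.7, -0.6]
grip_width: -0.0002
gripper_force: 0.0
```

```bash
cat >> h.py <<'E'
HUB=np.array([.441,-.302]); TH=np.radians(103.6)
def pose(D,off=24,rad=55):
    t=TH-D; r=np.array([np.cos(t),np.sin(t)]); s=np.array([r[1],-r[0]])
    return HUB*1000+rad*r-off*s
def table(P,Y,Ds,flip=0,**k):
    P=np.array(P)*1000
    for D in Ds:
        q=pose(D,**k)-P; y=(TH-np.pi/2+np.pi*(1-flip)-D-Y+np.pi)%(2*np.pi)-np.pi
        print(round(D,2),q.round(0),round(y,3))
E
python3 - <<'E'
from h import *
o=bot.get_obs(); print(o['ee_pos'],o['orientation'],o['ft_force'],o['q'][5])
table(o['ee_pos'][:2],o['orientation'][2],np.arange(0,1.06,.15))
p=bot.grab_frame("side"); cv2.imwrite('pics/s3.png',cv2.resize(p['pixels'][160:360,220:470,::-1],None,fx=3,fy=3))
E
```

```text
[ 0.39305817 -0.25393202  0.17698824] [ 3.14049274e+00 -6.37975401e-04 -2.89933963e+00] [ 0.17570088 -0.74251648 -0.62952902] -2.6256701520774106
0.0 [12. -0.] -0.005
0.15 [19.  5.] -0.155
0.3 [27.  8.] -0.305
0.45 [36. 11.] -0.455
0.6 [45. 12.] -0.605
0.75 [54. 12.] -0.755
0.9 [63. 10.] -0.905
1.05 [71.  7.] -1.055
```

View pics/s3.png

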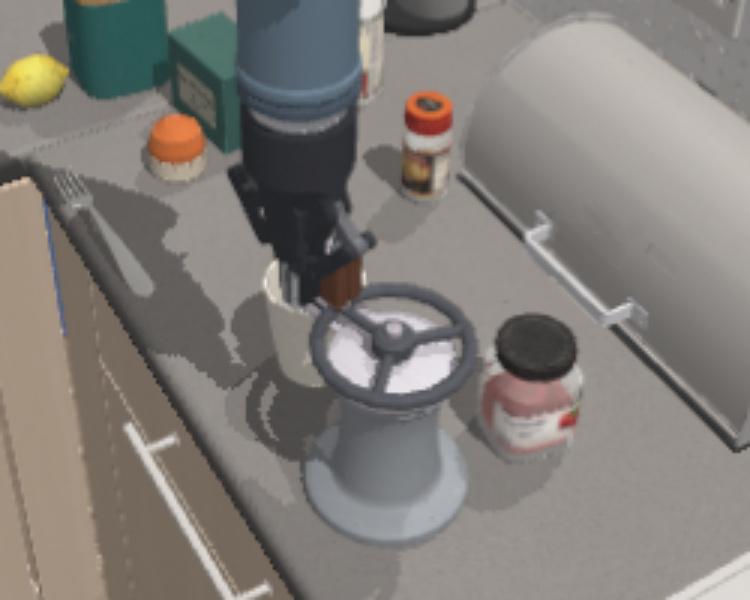

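The picture shows the fingers (300,285) next to the wooden handle (340,280), trailing side, clear of the ring. I'll push now.

Emit:
send_rows(moves="12 0 0 0 0 -0.005 1; 19 5 0 0 0 -0.155 1; 27 8 0 0 0 -0.305 1; 36 11 0 0 0 -0.455 1; 45 12 0 0 0 -0.605 1; 54 12 0 0 0 -0.755 1; 63 10 0 0 0 -0.905 1; 71 7 0 0 0 -1.055 1")

```text
time_s: 5.25
ee_pos: [0.4655, -0.2467, 0.1784]
orientation: [3.141, 0.001, 2.324]
ft_force: [-0.9, 1.8, 1.0]
grip_width: -0.0001
gripper_force: 1.2
```

```bash
cat >> h.py <<'E'
def look(cs=("wrist","side","top")):
    o=bot.get_obs(); print(o['ee_pos'].round(4),o['orientation'][2].round(3),o['ft_force'].round(1),o['q'][5].round(2),o['time_s'])
    for c in cs:
        p=bot.grab_frame(c)
        for q in ("handle_top","handle"):
            for x in bot.tip_of(q,p)[:1]:
                d=np.array(x['at'][:2])-HUB; print(c,q,np.round(x['at'],3),round(x['score'],2),'r',np.hypot(*d).round(4),'D',((TH-np.arctan2(d[1],d[0]))%(2*np.pi)).round(3))
    return o
E
python3 - <<'E'
from h import *
o=look()
table(o['ee_pos'][:2],o['orientation'][2],np.arange(1.2,2.3,.15))
E
```

```text
[ 0.4655 -0.2467  0.1784] 2.324 [-0.9  1.8  1. ] -1.45 5.25
wrist handle_top [ 0.483 -0.261  0.208] 0.73 r 0.0587 D 1.044
wrist handle [ 0.57  -0.31  -0.002] 0.24 r 0.1297 D 1.872
side handle_top [ 0.482 -0.263  0.207] 0.61 r 0.0565 D 1.057
side handle [ 0.484 -0.264  0.151] 0.52 r 0.0574 D 1.079
top handle_top [0.462 0.135 0.003] 0.61 r 0.4372 D 0.285
1.2 [ 7. -4.] -0.145
1.35 [14. -9.] -0.295
1.5 [ 21. -16.] -0.445
1.65 [ 26. -23.] -0.595
1.8 [ 30. -31.] -0.745
1.95 [ 33. -39.] -0.895
2.1 [ 35. -48.] -1.045
2.25 [ 35. -57.] -1.195
```

Emit:
send_rows(moves="7 -4 0 0 0 -0.145 1; 14 -9 0 0 0 -0.295 1; 21 -16 0 0 0 -0.445 1; 26 -23 0 0 0 -0.595 1; 30 -31 0 0 0 -0.745 1; 33 -39 0 0 0 -0.895 1; 35 -48 0 0 0 -1.045 1; 35 -57 0 0 0 -1.195 1")

```text
time_s: 6.7
ee_pos: [0.4998, -0.3036, 0.1773]
orientation: [3.141, -0.002, 1.13]
ft_force: [2.4, 1.9, -0.0]
grip_width: 0.0002
gripper_force: 1.5
```

```bash
python3 - <<'E'
from h import *
o=look()
table(o['ee_pos'][:2],o['orientation'][2],np.arange(2.4,3.5,.15))
E
```

```text
[ 0.4998 -0.3036  0.1773] 1.13 [ 2.4  1.9 -0. ] -0.3 6.7
side handle_top [ 0.493 -0.326  0.202] 0.84 r 0.0568 D 2.236
top handle_top [ 0.489 -0.33   0.209] 0.56 r 0.0552 D 2.334
top handle [ 0.493 -0.328  0.153] 0.48 r 0.058 D 2.267
2.4 [ 0. -9.] -0.151
2.55 [ -2. -18.] -0.301
2.7 [ -6. -26.] -0.451
2.85 [-10. -34.] -0.601
3.0 [-16. -41.] -0.751
3.15 [-23. -47.] -0.901
3.3 [-31. -51.] -1.051
3.45 [-39. -55.] -1.201
```

Emit:
send_rows(moves="0 -9 0 0 0 -0.151 1; -2 -18 0 0 0 -0.301 1; -6 -26 0 0 0 -0.451 1; -10 -34 0 0 0 -0.601 1; -16 -41 0 0 0 -0.751 1; -23 -47 0 0 0 -0.901 1; -31 -51 0 0 0 -1.051 1; -39 -55 0 0 0 -1.201 1")

```text
time_s: 8.15
ee_pos: [0.4606, -0.3588, 0.1773]
orientation: [-3.141, -0.001, -0.071]
ft_force: [2.4, 1.9, -0.3]
grip_width: -0.0003
gripper_force: 1.1
```

```bash
python3 - <<'E'
from h import *
o=look()
table(o['ee_pos'][:2],o['orientation'][2],np.arange(3.6,4.7,.15))
E
```

```text
[ 0.4606 -0.3588  0.1773] -0.071 [ 2.4  1.9 -0.3] 0.79 8.15
wrist handle_top [ 0.437 -0.357  0.21 ] 0.62 r 0.055 D 3.452
wrist handle [ 0.464 -0.186  0.005] 0.23 r 0.1184 D 0.432
side handle_top [ 0.434 -0.359  0.205] 0.8 r 0.0574 D 3.494
side handle [ 0.436 -0.357  0.151] 0.8 r 0.0549 D 3.465
top handle_top [ 0.433 -0.357  0.211] 0.39 r 0.056 D 3.526
top handle [ 0.435 -0.357  0.152] 0.57 r 0.0549 D 3.485
3.6 [-8. -2.] -0.15
3.75 [-17.  -3.] -0.3
3.9 [-26.  -3.] -0.45
4.05 [-35.  -1.] -0.6
4.2 [-43.   2.] -0.75
4.35 [-51.   6.] -0.9
4.5 [-59.  11.] -1.05
4.65 [-65.  18.] -1.2
```

Emit:
send_rows(moves="-8 -2 0 0 0 -0.15 1; -17 -3 0 0 0 -0.3 1; -26 -3 0 0 0 -0.45 1; -35 -1 0 0 0 -0.6 1; -43 2 0 0 0 -0.75 1; -51 6 0 0 0 -0.9 1; -59 11 0 0 0 -1.05 1; -65 18 0 0 0 -1.2 1")

```text
time_s: 9.6
ee_pos: [0.3952, -0.342, 0.1776]
orientation: [3.141, -0.002, -1.271]
ft_force: [-0.1, -2.8, -0.2]
grip_width: 0.0
gripper_force: 1.2
```

```bash
python3 - <<'E'
from h import *
o=look()
table(o['ee_pos'][:2],o['orientation'][2],[4.65],off=34)
table(o['ee_pos'][:2],o['orientation'][2],[4.65],off=34,flip=1)
table(o['ee_pos'][:2],o['orientation'][2],np.arange(4.8,5.4,.15))
E
```

```text
[ 0.3952 -0.342   0.1776] -1.271 [-0.1 -2.8 -0.2] 1.92 9.6
wrist handle_top [ 0.392 -0.316  0.208] 0.62 r 0.0511 D 4.676
wrist handle [ 0.662 -0.023 -0.   ] 0.47 r 0.3555 D 0.906
side handle_top [ 0.392 -0.315  0.15 ] 0.59 r 0.0504 D 4.681
side handle [ 0.388 -0.316  0.151] 0.54 r 0.0544 D 4.695
top handle_top [ 0.387 -0.32   0.207] 0.66 r 0.0569 D 4.634
top handle [ 0.392 -0.313  0.153] 0.55 r 0.0502 D 4.737
4.65 [ 3. -9.] 0.0
4.65 [ 3. -9.] -3.141
4.8 [-5.  8.] -0.15
4.95 [-9. 16.] -0.3
5.1 [-12.  24.] -0.45
5.25 [-14.  33.] -0.6
5.4 [-14.  42.] -0.75
```

The wheel is at about 4.65 as planned. Now I'll back off, lift, flip the tool half a turn (wrist range), and re-engage.

Emit:
send_rows(moves="3 -12 0 0 0 0 1; 3 -12 30 0 0 0 1; 3 -12 70 0 0 0.1 1; 3 -12 70 0 0 0.28 1; 3 -12 70 0 0 0.46 1; 3 -12 70 0 0 0.64 1; 3 -12 70 0 0 0.82 1; 3 -12 70 0 0 1 1")

```text
time_s: 11.05
ee_pos: [0.3984, -0.354, 0.2473]
orientation: [3.141, -0.0, -0.261]
ft_force: [-1.1, 0.5, 0.5]
grip_width: -0.0
gripper_force: 0.0
```

Emit:
send_rows(moves="0 0 0 0 0 0.18 1; 0 0 0 0 0 0.36 1; 0 0 0 0 0 0.54 1; 0 0 0 0 0 0.72 1; 0 0 0 0 0 0.9 1; 0 0 0 0 0 1.08 1; 0 0 0 0 0 1.26 1; 0 0 0 0 0 1.44 1")

```text
time_s: 12.05
ee_pos: [0.3984, -0.354, 0.2473]
orientation: [3.141, 0.0, 1.179]
ft_force: [0.7, 0.8, -0.9]
grip_width: -0.0003
gripper_force: 0.0
```

```bash
python3 - <<'E'
from h import *
o=look()
table(o['ee_pos'][:2],o['orientation'][2],[4.65],off=34,flip=1)
p=bot.grab_frame("wrist"); save(p,'w4.png')
E
```

```text
[ 0.3984 -0.354   0.2473] 1.179 [ 0.7  0.8 -0.9] -0.54 12.05
wrist handle_top [ 0.391 -0.316  0.21 ] 0.93 r 0.052 D 4.687
wrist handle [ 0.386 -0.317  0.152] 0.91 r 0.0565 D 4.683
side handle_top [ 0.387 -0.318  0.205] 0.91 r 0.0559 D 4.665
side handle [ 0.391 -0.317  0.149] 0.72 r 0.0527 D 4.653
top handle_top [ 0.388 -0.318  0.209] 0.37 r 0.055 D 4.645
top handle [ 0.394 -0.317  0.153] 0.43 r 0.0495 D 4.65
4.65 [0. 3.] 0.692
```

View pics/w4.png

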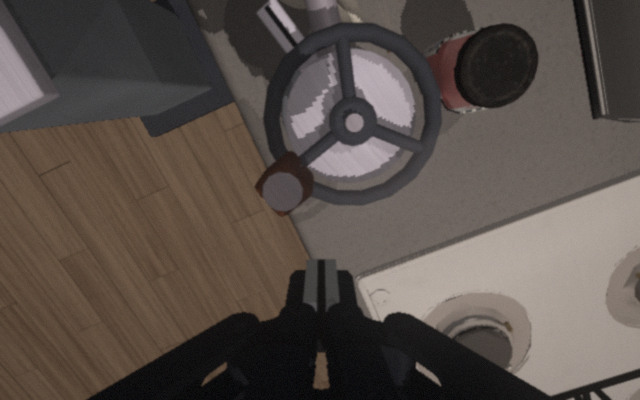

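The handle is at (284,185), the pointer mark (280,25) and the fingers (320,285). I'll finish the turn and go down.

Emit:
send_rows(moves="0 0 0 0 0 0.18 1; 0 0 0 0 0 0.36 1; 0 0 0 0 0 0.54 1; 0 0 0 0 0 0.69 1; 0 0 -30 0 0 0.69 1; 0 0 -60 0 0 0.69 1; 0 0 -70 0 0 0.69 1; 0 0 -70 0 0 0.69 1")

```text
time_s: 13.55
ee_pos: [0.3982, -0.353, 0.1772]
orientation: [-3.141, -0.001, 1.863]
ft_force: [0.1, -0.9, 0.8]
grip_width: 0.0001
gripper_force: 0.0
```

```bash
python3 - <<'E'
from h import *
o=look(("side",))
table(o['ee_pos'][:2],o['orientation'][2],np.arange(4.65,5.75,.15),flip=1)
E
```

```text
[ 0.3982 -0.353   0.1772] 1.863 [ 0.1 -0.9  0.8] -1.23 13.55
side handle_top [ 0.387 -0.319  0.206] 0.56 r 0.0565 D 4.646
side handle [ 0.389 -0.318  0.15 ] 0.53 r 0.0542 D 4.644
4.65 [-3. 12.] 0.008
4.8 [-8. 19.] -0.142
4.95 [-12.  27.] -0.292
5.1 [-15.  36.] -0.442
5.25 [-17.  44.] -0.592
5.4 [-17.  53.] -0.742
5.55 [-16.  62.] -0.892
5.7 [-14.  71.] -1.042
```

Emit:
send_rows(moves="-3 12 0 0 0 0.008 1; -8 19 0 0 0 -0.142 1; -12 27 0 0 0 -0.292 1; -15 36 0 0 0 -0.442 1; -17 44 0 0 0 -0.592 1; -17 53 0 0 0 -0.742 1; -16 62 0 0 0 -0.892 1; -14 71 0 0 0 -1.042 1")

```text
time_s: 14.7
ee_pos: [0.384, -0.2819, 0.1782]
orientation: [3.14, 0.001, 0.816]
ft_force: [-0.4, -1.5, -0.6]
grip_width: -0.0001
gripper_force: 0.9
```

```bash
python3 - <<'E'
from h import *
o=look()
table(o['ee_pos'][:2],o['orientation'][2],np.arange(5.78,6.4,.08),flip=1)
E
```

```text
[ 0.384  -0.2819  0.1782] 0.816 [-0.4 -1.5 -0.6] -0.11 14.7
wrist handle_top [ 0.404 -0.261  0.208] 0.9 r 0.0557 D 5.789
wrist handle [ 0.402 -0.267  0.154] 0.86 r 0.0523 D 5.676
side handle_top [ 0.401 -0.267  0.208] 0.38 r 0.0534 D 5.674
side handle [ 0.404 -0.268  0.15 ] 0.53 r 0.0505 D 5.702
top handle_top [ 0.382  0.308 -0.004] 0.63 r 0.6124 D 0.141
top handle [ 0.402 -0.263  0.154] 0.6 r 0.0545 D 5.736
5.78 [2. 4.] -0.076
5.86 [4. 9.] -0.156
5.94 [ 7. 13.] -0.236
6.02 [10. 17.] -0.316
6.1 [13. 20.] -0.396
6.18 [16. 24.] -0.476
6.26 [20. 27.] -0.556
6.34 [23. 30.] -0.636
```

Push to 6.18 slowly, then measure.

Emit:
send_rows(moves="2 4 0 0 0 -0.076 1; 4 9 0 0 0 -0.156 1; 7 13 0 0 0 -0.236 1; 10 17 0 0 0 -0.316 1; 13 20 0 0 0 -0.396 1; 15 22 0 0 0 -0.436 1; 16 24 0 0 0 -0.476 1; 16 24 0 0 0 -0.476 1")

```text
time_s: 16.15
ee_pos: [0.3999, -0.2582, 0.1771]
orientation: [-3.141, 0.001, 0.346]
ft_force: [-1.1, -0.9, -0.6]
grip_width: -0.0004
gripper_force: 0.6
```

```bash
python3 - <<'E'
from h import *
o=look();look()
table(o['ee_pos'][:2],o['orientation'][2],[6.18,6.22,6.25,6.283],flip=1)
table(o['ee_pos'][:2],o['orientation'][2],[6.283],flip=1,off=50)
p=bot.grab_frame("wrist"); save(p,'w5.png')
E
```

```text
[ 0.3999 -0.2582  0.1771] 0.346 [-1.1 -0.9 -0.6] 0.42 16.15
wrist handle_top [ 0.422 -0.247  0.21 ] 0.86 r 0.0577 D 6.189
wrist handle [ 0.423 -0.251  0.15 ] 0.7 r 0.0544 D 6.187
side handle_top [ 0.419 -0.249  0.206] 0.57 r 0.0573 D 6.129
side handle [ 0.424 -0.25   0.151] 0.66 r 0.0547 D 6.197
top handle [ 0.462 -0.182 -0.001] 0.28 r 0.1218 D 0.406
[ 0.4    -0.2581  0.1772] 0.345 [-2.3  0.  -0.8] 0.42 16.6
wrist handle_top [ 0.421 -0.249  0.208] 0.62 r 0.0566 D 6.165
wrist handle [ 0.42  -0.249  0.152] 0.57 r 0.0567 D 6.151
side handle_top [ 0.423 -0.25   0.207] 0.44 r 0.0546 D 6.19
side handle [ 0.378  0.314 -0.001] 0.58 r 0.6188 D 0.136
top handle_top [ 0.379  0.308 -0.002] 0.73 r 0.6129 D 0.137
6.18 [0. 0.] -0.005
6.22 [2. 2.] -0.045
6.25 [3. 3.] -0.075
6.28 [5. 4.] -0.108
6.28 [-20.  -2.] -0.108
```

View pics/w5.png

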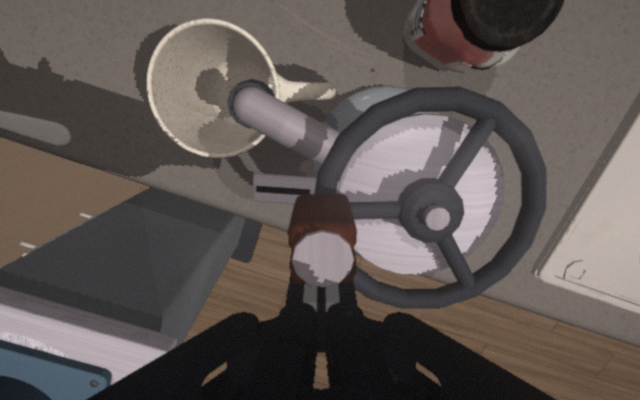

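The wrist view shows the handle foot (322,208), its spoke slightly below the mark line (283,189), and the hub at (432,210). It's still a little short, about 0.1 rad. I'll push 6 mm more, then back off.

Emit:
send_rows(moves="2 2 0 0 0 -0.04 1; 3 3 0 0 0 -0.07 1; 5 4 0 0 0 -0.105 1; 5 4 0 0 0 -0.105 1; -8 1 0 0 0 -0.105 1; -20 -2 0 0 0 -0.105 1; -30 -4 0 0 0 -0.105 1; -30 -4 40 0 0 -0.105 1")

```text
time_s: 18.1
ee_pos: [0.3676, -0.2608, 0.2153]
orientation: [-3.136, 0.003, 0.238]
ft_force: [1.3, -0.7, 1.2]
grip_width: 0.0
gripper_force: 0.0
```

Emit:
send_rows(moves="0 0 50 0 0 0 1; 0 0 90 0 0 0 1; 0 0 90 0 0 0 1; 0 0 90 0 0 0 1")

```text
time_s: 18.6
ee_pos: [0.3696, -0.262, 0.3066]
orientation: [-3.141, 0.0, 0.239]
ft_force: [0.2, 0.6, -0.4]
grip_width: 0.0002
gripper_force: 0.0
```

```bash
python3 - <<'E'
from h import *
look();look(("wrist","top","side"))
p=bot.grab_frame("wrist"); save(p,'w6.png')
for q in ("mark_tip","hub_top","mug","jar"): print(q,[np.round(x['at'],3) for x in bot.tip_of(q,p)[:1]])
E
```

```text
[ 0.3696 -0.262   0.3066] 0.239 [ 0.2  0.6 -0.4] 0.47 18.6
wrist handle_top [ 0.43  -0.249  0.212] 0.77 r 0.0542 D 0.031
wrist handle [ 0.428 -0.25   0.154] 0.97 r 0.0533 D 6.278
side handle_top [ 0.429 -0.25   0.207] 0.77 r 0.0529 D 0.007
side handle [ 0.666 -0.024 -0.   ] 0.52 r 0.3575 D 0.919
top handle_top [0.54  0.184 0.001] 0.51 r 0.4957 D 0.439
top handle [ 0.462 -0.183 -0.002] 0.63 r 0.1209 D 0.409
[ 0.3702 -0.262   0.3069] 0.24 [-1.  -0.   0.1] 0.47 19.05
wrist handle_top [ 0.428 -0.246  0.21 ] 0.93 r 0.0576 D 0.006
side handle_top [ 0.425 -0.248  0.204] 0.76 r 0.0568 D 6.233
side handle [ 0.428 -0.25   0.153] 0.57 r 0.0541 D 6.274
mark_tip [array([ 0.418, -0.209,  0.142])]
hub_top [array([ 0.441, -0.304,  0.166])]
mug [array([ 0.462, -0.184,  0.004])]
jar [array([ 0.571, -0.314, -0.001])]
```

View pics/w6.png

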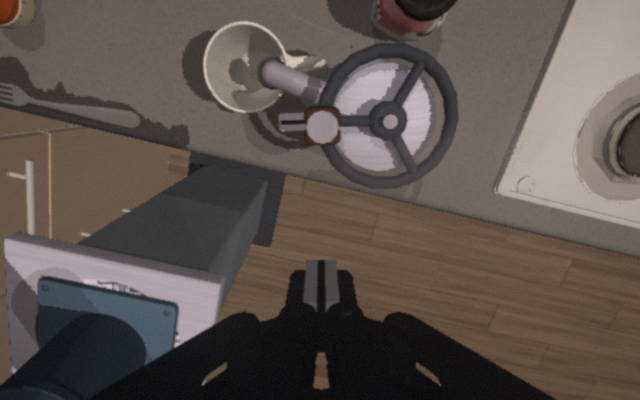

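The handle (323,126) lies over the mark line (290,122), in line with the hub (388,120). The hand is clear, and the mug and jar have not moved.

```bash
python3 -c "
from plant import bot; print(bot.job_done())"
```

```text
the job is handed in; nothing more can be done
None
```

I pushed the mill's wheel one full clockwise turn and handed the job in at about 19 s: the handle stopped over the mark (camera estimates 6.23–6.31 rad), the hand is clear, and the mug and jar stayed put, but the judge returned no verdict.

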